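# Stand a bracket before the leaning anti-spatter canister and spray it

### The arm

A 7-joint arm with a two-finger parallel gripper is mounted at the origin on the work surface. World frame = base frame: x ahead of the robot, y to its left, z up, the work surface at z = 0. Lengths are in m, angles in rad, forces in N, time in s.
With the tool pointing down it reaches from about 0.4 to 0.85 m from the base axis. Payload 4.5 kg.
Tool frame: the origin (TCP) lies at the centre of the arm's flange, where the gripper is bolted on; the fingertips stand 173 mm ahead of it and the grasp point (between the pads) lies 155 mm ahead of it (ctrl.tips_ahead is the distance from the TCP to the fingertips, in m); z points along the fingers, y is the line along which they close (so a half turn about z gives the same grasp; the last joint's range is limited). The gripper opens to 85 mm and grips with 20 to 120 N. Pads are 22 mm wide; open, the fingers measure 114 mm over their backs; the gripper's body (76 mm by 85 mm) begins 54 mm behind the grasp point. The pads swing forward as they close: fully open they stand 13 mm farther back than shut.
Start: joints at [-1.316, 0.689, -0.195, 1.565, 0.157, 0.902, -0.215], TCP at [0.137, 0.61, 0.405] pointing down, gripper open.
Joint ranges: [-3.01, 3.01], [-0.46, 2.08], [-1.47, 1.51], [0.13, 2.56], [-1, 4.14], [0.04, 2.09], [-2.66, 2.66]. Speed limits (rad/s): [2.57, 2.57, 3.14, 3.14, 3.14, 3.14, 3.14].

### API

Orientations are given as a unit quaternion [w, x, y, z].
In Python, from workcell import observe, cams, workorder, ctrl gives the robot as it stands.
- The arm moves only by the shell command python3 -m crank 'ROWS' [FORCE]. ROWS is JSON, a list of rows, each an object of numbers: "fingers": the finger opening in m, from 0 to 0.0854; "tx", "ty", "tz": the shift along the tool's x, y, z in m; "rx", "ry", "rz": the turn, a rotation vector about the tool's x, y, z in degrees. A call has 1 to 10 rows; each row shifts and turns the commanded pose from where the row before left it, along the tool's axes as they then stand; what a row does not reach is not made up. A row lasts 1/8 s, in which the tool goes at most 62.5 mm and 10.7 degrees, less where a joint would pass 70% of its speed; a pose out of reach is approached as far as the arm can. A call is refused whole if a number of a shift passes 0.0625 or a number of a turn 10.7, either way. A call with a gripper value outside its range is refused whole. The fingers move at their own pace and stop on an object; FORCE is the grip in N (left out, the last holds). Time passes only in rows, so rows that do not move let the fingers close. It gives the time, the measured TCP pose, the force, the opening and the grip force at its end, in the units of the state.
- observe(): the state, without advancing time (a new reading comes with each control period).
- cams.grab_frame(name): name is "scene" or "top"; returns (picture, depth): 420x560x3 uint8, red, green, blue; 420x560 float32, m along the optical axis (not along the pixel's ray), 0 where there is no reading.
- cams.camera_model(name): a dict with "fx", "fy", "cx", "cy" (pixels), "R" (3x3) and "t" (3): a world point X has camera coordinates R X + t. Camera axes: x right, y down, z forward; pixel columns grow to the right and rows downward; lengths in m; the calibration is good to about 2 mm. A picture is of the moment at which its call begins. camera_model takes no time and is no camera call.
- workorder.job_done(): hands the job in; it is judged then, once.
The state is a dict: "time": time; "joints": joint angles; "joint_vel": joint speeds; "tau": joint torques, N m; "eef_pos": TCP position; "tcp_rot": TCP orientation; "force": force on the tool from outside, world axes, zero at the start; "ft_torque": the same for the moment, N m; "gripper_width": opening from 0.0 (shut) to 1.0 (fully open); "gripper_force": force on a finger pad.
Only numpy, scipy, OpenCV 4.12 (cv2) and the standard library are available. Lean on these libraries where they do the work, as an engineer would, in place of code of your own. Each camera call takes 0.05 s, during which the arm holds its last target. There are 200 camera calls.

### The job

Pick up the taller of the two aluminium angle brackets and gently stand it upright and square in the middle of the rubber pad of the spray stand, its foot pointing towards the canister. When it stands there by itself, push the canister's cap all the way down along the leaning canister and let it spring back up. Do not work the cap before the bracket is in place, and leave the other things on the bench where they are.

Things in the scene. Friction and masses are not known exactly. Their poses are not given: they have to be found in the camera images.
- stand: Spray stand, bolted down. Origin on the bench surface; z up, x away from the robot, y left, turned by its yaw. Dark steel base plate 6 mm thick, x -120 to 130, y -245 to 75 mm. On it, in a cradle, a white canister (70 mm diameter, 120 mm long) leans 35 degrees towards -x: its axis passes through (50, 0, 30) mm along (-0.574, 0, 0.819). The cap is at its upper end, the brass nozzle points to -y.
- guard_bar (a point): Middle of the front cross bar of the steel rod guard over the canister (10 mm rods), at (-47, 0, 285) mm in the stand's frame; more cross bars at x 5 and 115, side rods at y +-49 from x -47 to 115, all at this height, posts at x 115. The bars are right above the cap, so a gripper cannot come straight down on it: come under the front bar along the leaning axis, from the robot's side.
- pad (a point): Centre of the top of the black rubber pad, 100 x 100 mm, 3 mm thick, top 9 mm above the bench, at (-35, -145) mm in the stand's frame; axes as the stand's. The bracket's 80 x 80 mm footprint belongs in its middle: the bracket's origin is then at (-35, -180) mm in the stand's frame, its axes parallel to the stand's.
- cap_top (a point): Centre of the top face of the canister's black cap (40 mm diameter, 25 mm high), at (-39, 0, 157) mm in the stand's frame while up; it moves with the cap. z points out of the cap along the leaning axis (35 degrees from vertical, towards the stand's -x), y is the stand's y.
- cap (a joint): Travel of the cap along its axis in m: 0 up, 0.008 fully down. It springs back; about 3 N to start, 10 N fully down.
- tall_bracket: The taller aluminium angle bracket, loose: upright plate 80 wide (x) x 10 thick (y) x 160 mm high, with a foot 10 mm thick that reaches from the plate 70 mm towards +y. Origin under the middle of the upright plate, z up. About 0.4 kg.
- toe (a point): Middle of the front edge of the tall bracket's foot, (0, 75, 5) mm in the bracket's frame.
- top_edge (a point): Middle of the upper edge of the tall bracket's upright plate, (0, 0, 160) mm in the bracket's frame: take the bracket here, across the 10 mm thickness.
- low_bracket: The lower bracket, a bystander of the same make, upright only 90 mm high. Same frame.
- hammer: Hammer lying on the bench, a bystander.
- tin: Closed grey tin, 66 mm diameter, 90 mm high, a bystander. Origin under its centre.
There are look-alikes about, which are no part of the job. What is shaped like the tall_bracket but blue, orange or yellow is not meant.

How it is judged:
On the way, in this order (a step that is already met when the one before it is completed fails the run):
1. the tall bracket stands on the pad, let go (x of tall_bracket in the frame of stand between -0.053 and -0.017 m and y of tall_bracket in the frame of stand between -0.198 and -0.162 m and y of toe in the frame of stand above -0.135 m and angle between the y axis of tall_bracket and the y axis of stand, either way round below 0.2 rad and angle between tall_bracket's own z axis and vertical below 0.06 rad and z of tall_bracket in the frame of stand below 0.014 m and linear speed of tall_bracket below 0.02 m/s and contact force between the fingers and tall_bracket below 0.3 N), for 0.2 s.
2. the cap is pushed all the way down (7 of 8 mm) with the bracket standing before the nozzle (x of tall_bracket in the frame of stand between -0.053 and -0.017 m and y of tall_bracket in the frame of stand between -0.198 and -0.162 m and y of toe in the frame of stand above -0.135 m and angle between the y axis of tall_bracket and the y axis of stand, either way round below 0.2 rad and angle between tall_bracket's own z axis and vertical below 0.06 rad and z of tall_bracket in the frame of stand below 0.014 m and value of joint cap above 0.007 m), for 0.05 s.
At the end, for the whole second after the job is handed in: The tall bracket stands by itself on the pad, upright (3 degrees), within 18 mm of the middle each way and 11 degrees of square, its foot towards the canister; the cap is up again (within 1 mm) (all of step 1 and value of joint cap below 0.001 m); the robot touches nothing.
It fails at once if the cap is pressed (over 3 mm) while the bracket is not yet before the nozzle (value of joint cap above 0.003 m and not (x of tall_bracket in the frame of stand between -0.053 and -0.017 m and y of tall_bracket in the frame of stand between -0.198 and -0.162 m and y of toe in the frame of stand above -0.135 m and angle between the y axis of tall_bracket and the y axis of stand, either way round below 0.2 rad and angle between tall_bracket's own z axis and vertical below 0.06 rad and z of tall_bracket in the frame of stand below 0.014 m)).
It fails at once if the bracket is banged down on the stand (over 80 N) (contact force between tall_bracket and stand above 80 N).
It fails at once if the low bracket is shifted by more than 20 mm (distance of low_bracket from where it was at the start of the episode above 0.02 m).
It fails at once if the hammer is shifted by more than 20 mm (distance of hammer from where it was at the start of the episode above 0.02 m).
It fails at once if the tin is shifted by more than 20 mm (distance of tin from where it was at the start of the episode above 0.02 m).
It also fails if it takes over 43 s, if anything falls off the work surface, if the arm or the gripper's body presses on something with over 40 N, if the wrist force passes 120 N, or if a joint passes its speed limit or range.

## Working session

There is one attempt and no reset: what is moved stays moved. The work goes in short steps, Python scripts to look and compute and a shell command to move; the robot and the scene stay as the last step left them, time stands still between calls to the robot, and variables do not carry over. Pictures are saved under pics/ and viewed, at most 10 in all, crops included, and the job is handed in when it is done.

```bash
mkdir -p pics; ls; python3 - <<'E'
from workcell import observe,cams,ctrl
import cv2,numpy as np
print(observe(),ctrl.tips_ahead)
for n in("scene","top"):
    p,d=cams.grab_frame(n);np.savez(f"{n}.npz",p=p,d=d)
    cv2.imwrite(f"pics/{n}0.png",p[:,:,::-1])
    print(cams.camera_model(n))
E
```

```text
pics
{'time': 0.0, 'joints': array([-1.31618931,  0.68998491, -0.19449119,  1.56638944,  0.15732903,
        0.90253241, -0.21511761]), 'joint_vel': array([-0.00074903,  0.00024083, -0.00178963, -0.000818  , -0.00110591,
        0.00191805,  0.0025446 ]), 'tau': array([ 6.94828532e-05, -5.39615464e+01, -1.26649305e+00, -1.58543390e+01,
        9.02183790e-03,  9.58461023e-03, -8.85242684e-06]), 'eef_pos': array([0.13685096, 0.60947386, 0.40387051]), 'tcp_rot': array([-1.43144112e-05,  1.10143136e-01,  9.93915272e-01, -9.60103453e-04]), 'force': array([ 0.08192682, -0.22805223,  0.62358684]), 'ft_torque': array([0.0668246 , 0.01036918, 0.03696357]), 'gripper_force': 0.0, 'gripper_width': 0.9988961304121746} 0.1734
{'fx': 455.9149851666021, 'fy': 455.9149851666021, 'cx': 279.2336378976836, 'cy': 213.5751142361927, 'R': array([[-0.29954185,  0.95399308, -0.01311037],
       [ 0.72580606,  0.21893201, -0.65213061],
       [-0.61925781, -0.20485599, -0.75799326]]), 't': array([ 0.17052102, -0.21147198,  1.5612236 ])}
{'fx': 443.8005012264794, 'fy': 443.8005012264794, 'cx': 283.97428963758057, 'cy': 210.75422051687275, 'R': array([[-0.02843453, -0.99955643, -0.00885578],
       [-0.98721402,  0.02947132, -0.15665222],
       [ 0.15684372,  0.00428822, -0.98761412]]), 't': array([0.01660128, 0.47031458, 1.4319059 ])}
```

View pics/scene0.png

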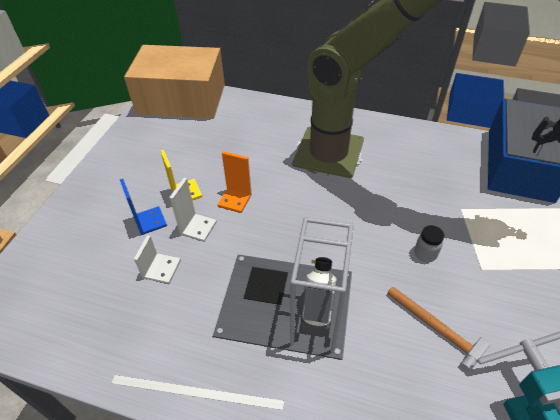

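View pics/top0.png

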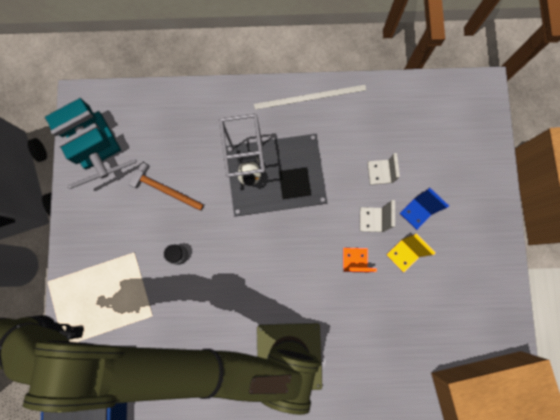

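Grey candidates are the bracket at scene (185,210) / top (378,218) and the one at scene (150,262) / top (383,170). The blue (140,205), yellow (175,180) and orange (236,180) brackets are look-alikes. The first grey one looks taller, so I'll measure it and confirm in a crop.

```bash
cat > h.py <<'E'
import numpy as np,cv2
from workcell import cams
def world(n,d):
    m=cams.camera_model(n);v,u=np.mgrid[:d.shape[0],:d.shape[1]]
    c=np.stack([(u-m['cx'])/m['fx']*d,(v-m['cy'])/m['fy']*d,d],-1)
    W=(c-m['t'])@m['R'];W[d==0]=np.nan;return W
def rect(P):
    (c,s,a)=cv2.minAreaRect((P*1000).astype(np.float32));return np.round(c,1),np.round(s,1),round(a,2)
E
python3 - <<'E'
from h import *
D={n:np.load(n+'.npz') for n in('scene','top')}
W={n:world(n,D[n]['d']) for n in D}
def box(n,r):
    u0,v0,u1,v1=r;return W[n][v0:v1,u0:u1].reshape(-1,3),D[n]['p'][v0:v1,u0:u1].reshape(-1,3).astype(int)
for nm,bs in dict(tall=[('scene',(165,175,218,240)),('top',(358,200,397,233))],low=[('scene',(134,236,182,282)),('top',(366,150,402,188))]).items():
    for n,r in bs:
        P,c=box(n,r);g=(np.ptp(c,axis=1)<25)&np.isfinite(P[:,2])
        P=P[g];print(nm,n,'zmax',np.percentile(P[:,2],[50,95,99.5]).round(4))
        up=P[(P[:,2]>.025)];ft=P[(P[:,2]>.006)&(P[:,2]<.016)]
        tp=P[P[:,2]>np.percentile(P[:,2],99.5)-.01]
        for k,q in(('up',up),('foot',ft),('topedge',tp)):
            if len(q)>5:print(k,len(q),rect(q[:,:2]),q.mean(0).round(4))
for n,r in(('scene',(240,262,292,308)),('top',(274,162,316,204))):
    P,c=box(n,r);g=(c.max(1)<28)&(P[:,2]<.03);q=P[g]
    print('pad',n,g.sum(),rect(q[:,:2]),np.median(q,0).round(4))
for n,r in(('scene',(215,250,360,358)),('top',(215,125,330,222))):
    P,c=box(n,r);g=(c.max(1)<95)&(P[:,2]<.014)&(P[:,2]>.001);q=P[g]
    print('plate',n,g.sum(),rect(q[:,:2]),np.median(q,0).round(4),cv2.boxPoints(cv2.minAreaRect((q[:,:2]*1000).astype(np.float32))).round().tolist())
for n,r in(('scene',(312,255,334,275)),('top',(235,160,265,190))):
    P,c=box(n,r);g=(c.max(1)<35)&(P[:,2]>.1)&(P[:,2]<.2);print('cap',n,g.sum(),P[g].mean(0).round(4),P[g].max(0).round(4))
P,c=box('scene',(285,205,360,300));g=(P[:,2]>.25)&(P[:,2]<.32);print('guard',g.sum(),rect(P[g][:,:2]),np.median(P[g],0))
P,c=box('top',(215,105,270,185));g=(P[:,2]>.25)&(P[:,2]<.32);print('guard',g.sum(),rect(P[g][:,:2]),np.median(P[g],0))
a=cv2.resize(D['scene']['p'][140:290,115:260],None,fx=3.5,fy=3.5,interpolation=2)
cv2.imwrite('pics/crop1.png',a[:,:,::-1])
E
```

```text
tall scene zmax [0.0012 0.1433 0.16  ]
up 738 (array([ 435.6, -327.4]), array([14.8, 84.2]), 85.99) [ 0.4408 -0.3246  0.0997]
foot 503 (array([ 380. , -310.2]), array([217.5,  99.1]), 16.58) [ 0.4384 -0.2909  0.0094]
topedge 118 (array([ 434.7, -327.1]), array([13.4, 80.8]), 85.11) [ 0.4381 -0.3264  0.1568]
tall top zmax [0.01   0.159  0.1647]
up 345 (array([ 435.7, -324.3]), array([12.8, 80.7]), 86.28) [ 0.4342 -0.3215  0.1151]
foot 452 (array([ 446.4, -307.6]), array([125.1,  99.5]), 88.18) [ 0.4397 -0.2861  0.0107]
topedge 107 (array([ 436.1, -324.5]), array([12.5, 77.4]), 86.18) [ 0.4361 -0.325   0.1601]
low scene zmax [0.0062 0.0846 0.0911]
up 441 (array([ 601.1, -364.6]), array([84. , 14.2]), 2.41) [ 0.6059 -0.3622  0.064 ]
foot 627 (array([ 600., -331.]), array([82.3, 84.8]), 3.59) [ 0.6015 -0.3272  0.0092]
topedge 134 (array([ 602.4, -365.1]), array([81. , 13.3]), 2.41) [ 0.6048 -0.3643  0.0874]
low top zmax [0.0065 0.0876 0.0944]
up 207 (array([ 602.2, -362.5]), array([81.9, 13.1]), 2.31) [ 0.6012 -0.3603  0.0703]
foot 458 (array([ 612.1, -340.7]), array([118.8, 129.9]), 87.
[... 228 characters left out ...]
2.1, -34.5]), array([94.9, 92.6]), 6.22) [ 0.5703 -0.035   0.0098]
plate scene 2268 (array([607.2,  20.1]), array([245.3, 293.8]), 6.85) [ 0.6015 -0.0015  0.0063] [[468.0, 151.0], [503.0, -140.0], [746.0, -111.0], [711.0, 181.0]]
plate top 5024 (array([614.1,  29.3]), array([267.5, 315.9]), 6.03) [0.5889 0.0046 0.0073] [[464.0, 172.0], [498.0, -142.0], [764.0, -114.0], [731.0, 200.0]]
cap scene 151 [0.5644 0.1076 0.1572] [0.5767 0.1245 0.1668]
cap top 88 [0.5525 0.1077 0.1572] [0.6226 0.1368 0.1694]
guard 1364 (array([622.4, 114.9]), array([173.3, 108.6]), 6.4) [0.6202159  0.11607286 0.28728473]
guard 761 (array([623.6, 117.4]), array([173. , 108.4]), 6.44) [0.60052884 0.11688196 0.28985624]
```

View pics/crop1.png

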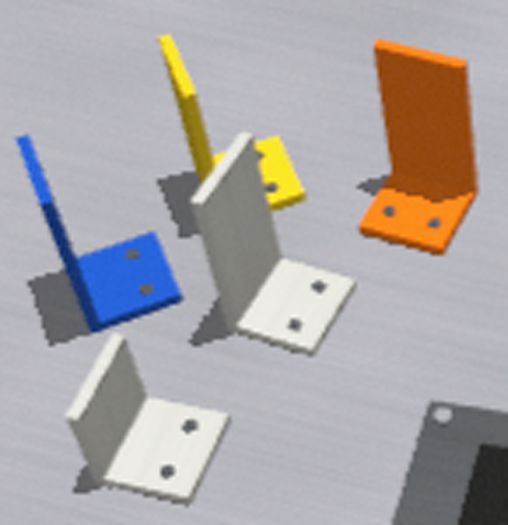

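The crop confirms it: the tall grey bracket's upright tops out at about crop (235,145) with z = 0.160 m. The low grey one at crop (110,370) is 0.09 m high, and the rest are coloured.

- **Stand:** yaw 6.4°, origin (0.589, 0.1125). The predicted pad centre (0.5706, -0.0355) matches the measured one.
- **Bracket:** top edge at (0.4355, -0.3255), yaw about -4°.

Moving now.

```bash
cat >> h.py <<'E'
from scipy.spatial.transform import Rotation as Ro
from workcell import observe
def to(p,yaw,tilt=0,tip=0.,pr=True):
    """delta in tool axes to place point 'tip' ahead of TCP at p, tool y along stand/bracket y (yaw deg), tilt about tool y"""
    s=observe();q=s['tcp_rot'];R=Ro.from_quat([q[1],q[2],q[3],q[0]])
    G=Ro.from_euler('z',yaw,degrees=True)*Ro.from_euler('y',180,degrees=True)*Ro.from_euler('y',tilt,degrees=True)
    t=np.array(p)-G.apply([0,0,tip])
    print('t',round(s['time'],2),'pos',s['eef_pos'].round(4),'F',s['force'].round(1),'w',round(s['gripper_width'],3),'gf',round(s['gripper_force'],1))
    print('turn(tool)',(R.inv()*G).as_rotvec(degrees=True).round(2),'shift now-axes',R.inv().apply(t-s['eef_pos']).round(4),'shift after turn',G.inv().apply(t-s['eef_pos']).round(4))
E
python3 -m crank '[{"rz":-8.6},{"tx":-0.033,"ty":-0.046},{"tx":-0.033,"ty":-0.046},{"tx":-0.033,"ty":-0.046},{"tx":-0.033,"ty":-0.046},{"tx":-0.033,"ty":-0.046},{"tx":-0.033,"ty":-0.046},{"tx":-0.033,"ty":-0.046},{"tx":-0.033,"ty":-0.046},{"tx":-0.033,"ty":-0.046}]' 60
python3 -c "
from h import *
to([.4355,-.3255,.400],-4)"
```

```text
t 0.1 pos [0.1368 0.6095 0.4039] F [-0.9 -0.7  0.5] w 1.0 gf 0.0
turn(tool) [-0.1  -0.   -8.65] shift now-axes [-0.4961 -0.847   0.0054] shift after turn [-0.3632 -0.9119  0.0039]schema error: expected keys fingers, tx, ty, tz, rx, ry, rz
```

```bash
python3 -m crank '[{"fingers":0.085,"tx":0,"ty":0,"tz":0,"rx":0,"ry":0,"rz":-8.6},{"fingers":0.085,"tx":-0.033,"ty":-0.046,"tz":0,"rx":0,"ry":0,"rz":0},{"fingers":0.085,"tx":-0.033,"ty":-0.046,"tz":0,"rx":0,"ry":0,"rz":0},{"fingers":0.085,"tx":-0.033,"ty":-0.046,"tz":0,"rx":0,"ry":0,"rz":0},{"fingers":0.085,"tx":-0.033,"ty":-0.046,"tz":0,"rx":0,"ry":0,"rz":0},{"fingers":0.085,"tx":-0.033,"ty":-0.046,"tz":0,"rx":0,"ry":0,"rz":0},{"fingers":0.085,"tx":-0.033,"ty":-0.046,"tz":0,"rx":0,"ry":0,"rz":0},{"fingers":0.085,"tx":-0.033,"ty":-0.046,"tz":0,"rx":0,"ry":0,"rz":0},{"fingers":0.085,"tx":-0.033,"ty":-0.046,"tz":0,"rx":0,"ry":0,"rz":0},{"fingers":0.085,"tx":-0.033,"ty":-0.046,"tz":0,"rx":0,"ry":0,"rz":0}]' 60
python3 -c "
from h import *
to([.4355,-.3255,.400],-4)"
```

```text
time: 1.35
eef_pos: [0.4046, 0.1743, 0.4046]
tcp_rot: [-0.0, 0.035, 0.999, 0.0]
force: [0.8, -0.1, 0.4]
gripper_width: 0.997
gripper_force: 0.0
t 1.35 pos [0.4046 0.1743 0.4046] F [ 0.8 -0.1  0.4] w 0.997 gf 0.0
turn(tool) [ 0.01 -0.   -0.04] shift now-axes [-0.066  -0.4963  0.0045] shift after turn [-0.0657 -0.4964  0.0046]
```

```bash
python3 -m crank '[{"fingers":0.085,"tx":-0.007,"ty":-0.055,"tz":0,"rx":0,"ry":0,"rz":0},{"fingers":0.085,"tx":-0.007,"ty":-0.055,"tz":0,"rx":0,"ry":0,"rz":0},{"fingers":0.085,"tx":-0.007,"ty":-0.055,"tz":0,"rx":0,"ry":0,"rz":0},{"fingers":0.085,"tx":-0.007,"ty":-0.055,"tz":0,"rx":0,"ry":0,"rz":0},{"fingers":0.085,"tx":-0.007,"ty":-0.055,"tz":0,"rx":0,"ry":0,"rz":0},{"fingers":0.085,"tx":-0.007,"ty":-0.055,"tz":0,"rx":0,"ry":0,"rz":0},{"fingers":0.085,"tx":-0.007,"ty":-0.055,"tz":0,"rx":0,"ry":0,"rz":0},{"fingers":0.085,"tx":-0.007,"ty":-0.055,"tz":0,"rx":0,"ry":0,"rz":0},{"fingers":0.085,"tx":-0.007,"ty":-0.05,"tz":0,"rx":0,"ry":0,"rz":0},{"fingers":0.085,"tx":0,"ty":0,"tz":0,"rx":0,"ry":0,"rz":0}]' >/dev/null
python3 -c "
from h import *
to([.4355,-.3255,.298],-4)"
```

```text
t 2.6 pos [ 0.4309 -0.3219  0.4039] F [-0.8  1.2 -1.1] w 0.994 gf 0.0
turn(tool) [-0.12 -0.02 -0.52] shift now-axes [-0.0049 -0.003   0.106 ] shift after turn [-0.0048 -0.0032  0.1059]
```

```bash
python3 -m crank '[{"fingers":0.085,"tx":-0.005,"ty":-0.003,"tz":0.02,"rx":0,"ry":0,"rz":0},{"fingers":0.085,"tx":0,"ty":0,"tz":0.025,"rx":0,"ry":0,"rz":0},{"fingers":0.085,"tx":0,"ty":0,"tz":0.025,"rx":0,"ry":0,"rz":0},{"fingers":0.085,"tx":0,"ty":0,"tz":0.02,"rx":0,"ry":0,"rz":0},{"fingers":0.085,"tx":0,"ty":0,"tz":0.01,"rx":0,"ry":0,"rz":0},{"fingers":0.085,"tx":0,"ty":0,"tz":0.005,"rx":0,"ry":0,"rz":0},{"fingers":0.085,"tx":0,"ty":0,"tz":0,"rx":0,"ry":0,"rz":0}]' >/dev/null
python3 -c "
from h import *
to([.4355,-.3255,.298],-4)
p,d=cams.grab_frame('scene');cv2.imwrite('pics/pre.png',cv2.resize(p[100:260,120:280],None,fx=3.5,fy=3.5)[:,:,::-1])"
```

```text
t 3.48 pos [ 0.4371 -0.3204  0.2999] F [ 0.4 -0.   0.5] w 0.996 gf 0.0
turn(tool) [ 0.    0.01 -0.03] shift now-axes [ 0.0012 -0.0052  0.0018] shift after turn [ 0.0012 -0.0052  0.0019]
```

View pics/pre.png

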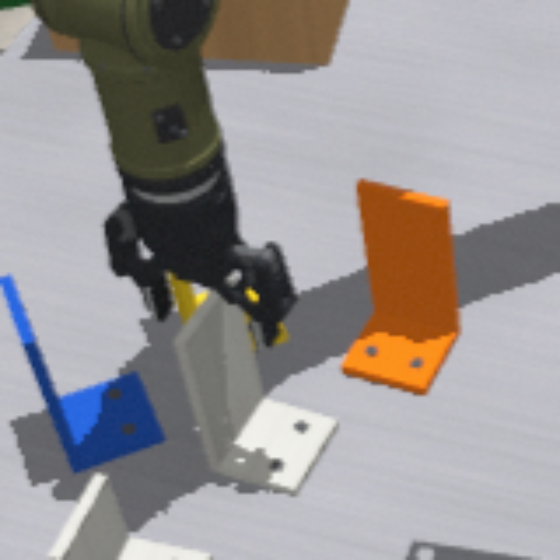

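The open fingers straddle the upright's upper edge at crop (215,310), and the tilted orange and yellow ones are clear. I'll centre and close.

```bash
python3 -m crank '[{"fingers":0.085,"tx":0.001,"ty":-0.005,"tz":0.002,"rx":0,"ry":0,"rz":0},{"fingers":0.05,"tx":0,"ty":0,"tz":0,"rx":0,"ry":0,"rz":0},{"fingers":0.03,"tx":0,"ty":0,"tz":0,"rx":0,"ry":0,"rz":0},{"fingers":0.02,"tx":0,"ty":0,"tz":0,"rx":0,"ry":0,"rz":0},{"fingers":0,"tx":0,"ty":0,"tz":0,"rx":0,"ry":0,"rz":0},{"fingers":0,"tx":0,"ty":0,"tz":0,"rx":0,"ry":0,"rz":0},{"fingers":0,"tx":0,"ty":0,"tz":0,"rx":0,"ry":0,"rz":0},{"fingers":0,"tx":0,"ty":0,"tz":0,"rx":0,"ry":0,"rz":0}]' 60 >/dev/null
python3 -c "
from h import *
to([.4355,-.3255,.298],-4)"
```

```text
t 4.53 pos [ 0.4354 -0.3256  0.2974] F [-0.1 -0.9 -3.2] w 0.108 gf 61.3
turn(tool) [ 0.02 -0.03 -0.05] shift now-axes [-0.0001  0.0001 -0.0006] shift after turn [-0.0001  0.0001 -0.0006]
```

```bash
python3 -m crank '[{"fingers":0,"tx":0,"ty":0,"tz":-0.01,"rx":0,"ry":0,"rz":0},{"fingers":0,"tx":0,"ty":0,"tz":-0.02,"rx":0,"ry":0,"rz":0},{"fingers":0,"tx":0,"ty":0,"tz":-0.02,"rx":0,"ry":0,"rz":0},{"fingers":0,"tx":0,"ty":0,"tz":-0.01,"rx":0,"ry":0,"rz":-5.2},{"fingers":0,"tx":0,"ty":0,"tz":0,"rx":0,"ry":0,"rz":-5.2},{"fingers":0,"tx":0,"ty":0,"tz":0,"rx":0,"ry":0,"rz":0}]' >/dev/null
python3 -c "
from h import *
to([.5745,-.0705,.357],6.4)"
```

```text
t 5.28 pos [ 0.4353 -0.3255  0.3581] F [ 0.2 -0.3 -4.3] w 0.108 gf 61.1
turn(tool) [ 0.01  0.01 -0.11] shift now-axes [-0.1663  0.2383  0.0012] shift after turn [-0.1667  0.2379  0.0011]
```

```bash
python3 -m crank '[{"fingers":0,"tx":-0.016,"ty":0.023,"tz":0,"rx":0,"ry":0,"rz":0},{"fingers":0,"tx":-0.025,"ty":0.035,"tz":0,"rx":0,"ry":0,"rz":0},{"fingers":0,"tx":-0.025,"ty":0.035,"tz":0,"rx":0,"ry":0,"rz":0},{"fingers":0,"tx":-0.025,"ty":0.035,"tz":0,"rx":0,"ry":0,"rz":0},{"fingers":0,"tx":-0.025,"ty":0.035,"tz":0,"rx":0,"ry":0,"rz":0},{"fingers":0,"tx":-0.025,"ty":0.035,"tz":0,"rx":0,"ry":0,"rz":0},{"fingers":0,"tx":-0.015,"ty":0.024,"tz":0,"rx":0,"ry":0,"rz":0},{"fingers":0,"tx":-0.01,"ty":0.016,"tz":0,"rx":0,"ry":0,"rz":0},{"fingers":0,"tx":0,"ty":0,"tz":0,"rx":0,"ry":0,"rz":0},{"fingers":0,"tx":0,"ty":0,"tz":0,"rx":0,"ry":0,"rz":0}]' >/dev/null
python3 - <<'E'
from h import *
to([.5745,-.0705,.309],6.4)
p,d=cams.grab_frame('scene');W=world('scene',d)
cv2.imwrite('pics/over.png',cv2.resize(p[150:360,190:370],None,fx=2.8,fy=2.8)[:,:,::-1])
E
```

```text
t 6.53 pos [ 0.5735 -0.0725  0.3574] F [-0.  -1.1 -3.6] w 0.106 gf 61.1
turn(tool) [-0.09 -0.11 -0.19] shift now-axes [-0.0013  0.002   0.0484] shift after turn [-0.0012  0.0019  0.0484]
```

View pics/over.png

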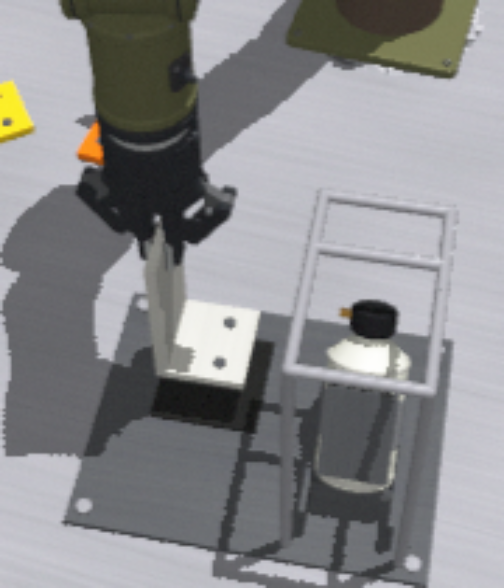

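The bracket hangs upright above the pad (crop 210,400), foot towards the canister (cap at crop 372,318). Lowering gently.

```bash
python3 -m crank '[{"fingers":0,"tx":-0.001,"ty":0.002,"tz":0.01,"rx":0,"ry":0,"rz":0},{"fingers":0,"tx":0,"ty":0,"tz":0.015,"rx":0,"ry":0,"rz":0},{"fingers":0,"tx":0,"ty":0,"tz":0.01,"rx":0,"ry":0,"rz":0},{"fingers":0,"tx":0,"ty":0,"tz":0.006,"rx":0,"ry":0,"rz":0},{"fingers":0,"tx":0,"ty":0,"tz":0.003,"rx":0,"ry":0,"rz":0},{"fingers":0,"tx":0,"ty":0,"tz":0.001,"rx":0,"ry":0,"rz":0},{"fingers":0,"tx":0,"ty":0,"tz":0.001,"rx":0,"ry":0,"rz":0},{"fingers":0,"tx":0,"ty":0,"tz":0.001,"rx":0,"ry":0,"rz":0},{"fingers":0,"tx":0,"ty":0,"tz":0.001,"rx":0,"ry":0,"rz":0},{"fingers":0,"tx":0,"ty":0,"tz":0,"rx":0,"ry":0,"rz":0}]' >/dev/null
python3 -c "
from h import *
to([.5745,-.0705,.3064],6.4)"
```

```text
t 7.83 pos [ 0.5749 -0.0686  0.3097] F [-0.4  0.  -3.8] w 0.105 gf 61.1
turn(tool) [ 0.   -0.01 -0.05] shift now-axes [ 0.0006 -0.0019  0.0033] shift after turn [ 0.0006 -0.0019  0.0033]
```

```bash
python3 -m crank '[{"fingers":0,"tx":0,"ty":-0.002,"tz":0.001,"rx":0,"ry":0,"rz":0},{"fingers":0,"tx":0,"ty":0,"tz":0.001,"rx":0,"ry":0,"rz":0},{"fingers":0,"tx":0,"ty":0,"tz":0.001,"rx":0,"ry":0,"rz":0},{"fingers":0,"tx":0,"ty":0,"tz":0,"rx":0,"ry":0,"rz":0}]' 
python3 -c "
from h import *
to([.5745,-.0705,.3064],6.4)"
```

```text
time: 8.32
eef_pos: [0.5752, -0.0705, 0.3066]
tcp_rot: [-0.0, -0.055, 0.998, 0.0]
force: [-0.3, -0.1, -3.5]
gripper_width: 0.106
gripper_force: 61.4
t 8.32 pos [ 0.5752 -0.0705  0.3066] F [-0.3 -0.1 -3.5] w 0.106 gf 61.4
turn(tool) [ 0.01 -0.01 -0.05] shift now-axes [0.0007 0.0001 0.0002] shift after turn [0.0007 0.0001 0.0002]
```

```bash
python3 -m crank '[{"fingers":0,"tx":0,"ty":0,"tz":0.0007,"rx":0,"ry":0,"rz":0},{"fingers":0,"tx":0,"ty":0,"tz":0,"rx":0,"ry":0,"rz":0}]'; python3 -m crank '[{"fingers":0,"tx":0,"ty":0,"tz":0.0007,"rx":0,"ry":0,"rz":0},{"fingers":0,"tx":0,"ty":0,"tz":0,"rx":0,"ry":0,"rz":0}]'
```

```text
time: 8.57
eef_pos: [0.5752, -0.0707, 0.3063]
tcp_rot: [0.0, -0.055, 0.998, -0.0]
force: [-0.3, -1.7, 0.5]
gripper_width: 0.11
gripper_force: 61.8
time: 8.82
eef_pos: [0.5752, -0.0708, 0.3063]
tcp_rot: [0.0, -0.055, 0.998, -0.0]
force: [-2.0, -1.5, 6.2]
gripper_width: 0.11
gripper_force: 62.9
```

Touchdown at the expected height, with a contact force of about 10 N. Releasing.

```bash
python3 -m crank '[{"fingers":0,"tx":0,"ty":0,"tz":-0.0007,"rx":0,"ry":0,"rz":0},{"fingers":0.012,"tx":0,"ty":0,"tz":0,"rx":0,"ry":0,"rz":0},{"fingers":0.02,"tx":0,"ty":0,"tz":0,"rx":0,"ry":0,"rz":0},{"fingers":0.04,"tx":0,"ty":0,"tz":0,"rx":0,"ry":0,"rz":0},{"fingers":0.06,"tx":0,"ty":0,"tz":0,"rx":0,"ry":0,"rz":0},{"fingers":0.06,"tx":0,"ty":0,"tz":0,"rx":0,"ry":0,"rz":0},{"fingers":0.06,"tx":0,"ty":0,"tz":-0.02,"rx":0,"ry":0,"rz":0},{"fingers":0.06,"tx":0,"ty":0,"tz":-0.04,"rx":0,"ry":0,"rz":0},{"fingers":0.06,"tx":0,"ty":0,"tz":-0.05,"rx":0,"ry":0,"rz":0},{"fingers":0.06,"tx":0,"ty":0,"tz":-0.02,"rx":0,"ry":0,"rz":0}]' 20
python3 - <<'E'
from h import *
p,d=cams.grab_frame('scene');W=world('scene',d)
cv2.imwrite('pics/placed.png',cv2.resize(p[150:360,190:370],None,fx=2.8,fy=2.8)[:,:,::-1])
R=Ro.from_euler('z',6.4,degrees=True);O=np.array([.5892,.1125,0])
S=R.inv().apply(W.reshape(-1,3)-O).reshape(W.shape)
g=(p.max(2)>70)&(np.ptp(p.astype(int),axis=2)<25)&(abs(S[...,0]+.035)<.08)&(S[...,1]>-.24)&(S[...,1]<-.08)&(S[...,2]<.19)
for lo,hi in((.013,.022),(.04,.08),(.08,.12),(.12,.155),(.15,.19)):
    q=S[g&(S[...,2]>lo)&(S[...,2]<hi)];print(lo,len(q),rect(q[:,:2]),q.max(0).round(3))
C=Ro.from_euler('z',6.4,degrees=True).apply([-.039,0,.157])+O;print('cap',C)
# tips 30mm off the cap along the axis
ax=R.apply([-.574,0,.819]);to(C+.06*ax,6.4,-35,.1734)
E
```

```text
time: 10.07
eef_pos: [0.5758, -0.0704, 0.439]
tcp_rot: [0.002, -0.055, 0.998, -0.0]
force: [-0.6, 1.1, 0.4]
gripper_width: 0.703
gripper_force: 0.0
0.013 716 (array([ -36.1, -145.6]), array([78.3, 82.3]), 89.84) [ 0.005 -0.107  0.022]
0.04 113 (array([ -35.9, -180.2]), array([10.9, 82. ]), 87.37) [ 0.005 -0.176  0.08 ]
0.08 123 (array([ -34.2, -177.1]), array([10.3, 80.7]), 83.21) [ 0.006 -0.176  0.119]
0.12 111 (array([ -34.4, -177. ]), array([10.7, 81.2]), 82.96) [ 0.006 -0.176  0.154]
0.15 170 (array([ -35.2, -181.4]), array([11.2, 83.2]), 89.09) [ 0.006 -0.176  0.172]
cap [0.55044305 0.10815271 0.157     ]
t 10.12 pos [ 0.5762 -0.0704  0.4406] F [-0.4  0.   1.4] w 0.706 gf 0.0
turn(tool) [ -0.08 -34.57  -0.05] shift now-axes [0.1405 0.1802 0.0912] shift after turn [ 0.1673  0.1803 -0.0044]
```

View pics/placed.png

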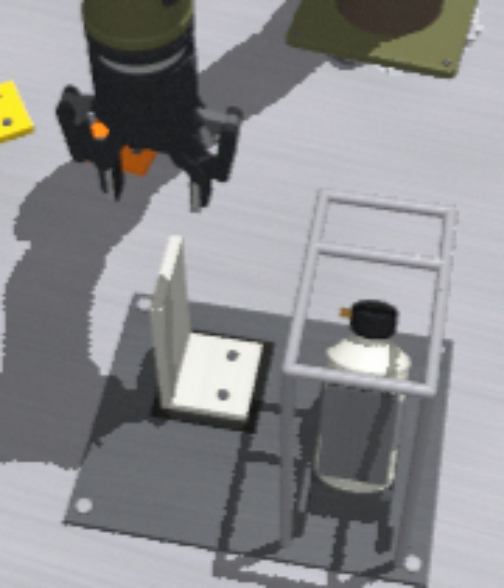

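Seen from the scene camera, the bracket stands free at crop (205,345). Measured in the stand frame it is at (-36, -180) mm, square and upright. Next: close the fingers, back off, tilt, then slide in beneath the front bar.

```bash
python3 -m crank '[{"fingers":0,"tx":0.02,"ty":0,"tz":0,"rx":0,"ry":0,"rz":0},{"fingers":0,"tx":0.04,"ty":0,"tz":0,"rx":0,"ry":0,"rz":0},{"fingers":0,"tx":0.04,"ty":0,"tz":0,"rx":0,"ry":0,"rz":0},{"fingers":0,"tx":0.04,"ty":0,"tz":0,"rx":0,"ry":0,"rz":0},{"fingers":0,"tx":0.0,"ty":0,"tz":0,"rx":0,"ry":-7,"rz":0},{"fingers":0,"tx":0,"ty":0,"tz":0,"rx":0,"ry":-7,"rz":0},{"fingers":0,"tx":0,"ty":0,"tz":0,"rx":0,"ry":-7,"rz":0},{"fingers":0,"tx":0,"ty":0,"tz":0,"rx":0,"ry":-7,"rz":0},{"fingers":0,"tx":0,"ty":0,"tz":0,"rx":0,"ry":-7,"rz":0},{"fingers":0,"tx":0,"ty":0,"tz":0,"rx":0,"ry":0,"rz":0}]' 20
cat >> h.py <<'E'
RS=Ro.from_euler('z',6.4,degrees=True);O=np.array([.5892,.1125,0])
C=RS.apply([-.039,0,.157])+O;ax=RS.apply([-.574,0,.819])
E
python3 -c "
from h import *
to(C+.06*ax,6.4,-35,.1734)"
```

```text
time: 11.38
eef_pos: [0.43, -0.0846, 0.4292]
tcp_rot: [0.227, -0.058, 0.972, 0.018]
force: [0.0, -0.0, -0.6]
gripper_width: -0.002
gripper_force: 0.0
t 11.38 pos [ 0.43   -0.0846  0.4292] F [ 0.  -0.  -0.6] w -0.002 gf 0.0
turn(tool) [ 0.7  -8.68  0.21] shift now-axes [0.0286 0.1774 0.0779] shift after turn [0.0405 0.1781 0.0705]
```

```bash
python3 -m crank '[{"fingers":0,"tx":0,"ty":0,"tz":0,"rx":0.3,"ry":-3,"rz":0},{"fingers":0,"tx":0,"ty":0,"tz":0,"rx":0.3,"ry":-3,"rz":0},{"fingers":0,"tx":0,"ty":0,"tz":0,"rx":0,"ry":-2.7,"rz":0},{"fingers":0,"tx":0,"ty":0,"tz":0,"rx":0,"ry":0,"rz":0}]'
python3 -c "
from h import *
to(C+.06*ax,6.4,-35,.1734)"
```

```text
time: 11.88
eef_pos: [0.4287, -0.0862, 0.4288]
tcp_rot: [0.251, -0.057, 0.966, 0.015]
force: [0.3, -0.4, 0.7]
gripper_width: 0.001
gripper_force: 0.0
t 11.88 pos [ 0.4287 -0.0862  0.4288] F [ 0.3 -0.4  0.7] w 0.001 gf 0.0
turn(tool) [ 0.2  -5.84  0.32] shift now-axes [0.0306 0.1795 0.0752] shift after turn [0.0391 0.1796 0.071 ]
```

```bash
python3 -c "
from h import *
print(observe()['joints'].round(3))"
```

```text
[ 0.532  0.397 -0.551  2.276  1.437  0.114  0.351]
```

j6 is near zero, so the wrist is crossing its singularity while j5 flips. I'll keep turning in small steps.

```bash
python3 -m crank '[{"fingers":0,"tx":0,"ty":0,"tz":0,"rx":0,"ry":-2,"rz":0},{"fingers":0,"tx":0,"ty":0,"tz":0,"rx":0,"ry":-2,"rz":0},{"fingers":0,"tx":0,"ty":0,"tz":0,"rx":0,"ry":-2,"rz":0},{"fingers":0,"tx":0,"ty":0,"tz":0,"rx":0,"ry":0,"rz":0},{"fingers":0,"tx":0,"ty":0,"tz":0,"rx":0,"ry":0,"rz":0}]'
python3 -c "
from h import *
to(C+.06*ax,6.4,-35,.1734)
print(observe()['joints'].round(3))"
```

```text
time: 12.5
eef_pos: [0.4286, -0.0865, 0.4287]
tcp_rot: [0.296, -0.056, 0.953, 0.016]
force: [-0.3, -0.4, 0.5]
gripper_width: 0.002
gripper_force: 0.0
t 12.5 pos [ 0.4286 -0.0865  0.4287] F [-0.3 -0.4  0.5] w 0.002 gf 0.0
turn(tool) [ 0.07 -0.5   0.3 ] shift now-axes [0.0373 0.1799 0.0716] shift after turn [0.0389 0.1798 0.071 ]
[ 0.738  0.46  -0.855  2.309  1.96   0.272 -0.16 ]
```

```bash
python3 -m crank '[{"fingers":0,"tx":0.015,"ty":0,"tz":0,"rx":0,"ry":0,"rz":0},{"fingers":0,"tx":0.024,"ty":0,"tz":0,"rx":0,"ry":-0.5,"rz":0.3},{"fingers":0,"tx":0,"ty":0.02,"tz":0,"rx":0,"ry":0,"rz":0},{"fingers":0,"tx":0,"ty":0.03,"tz":0,"rx":0,"ry":0,"rz":0},{"fingers":0,"tx":0,"ty":0.03,"tz":0,"rx":0,"ry":0,"rz":0},{"fingers":0,"tx":0,"ty":0.03,"tz":0,"rx":0,"ry":0,"rz":0},{"fingers":0,"tx":0,"ty":0.03,"tz":0,"rx":0,"ry":0,"rz":0},{"fingers":0,"tx":0,"ty":0.03,"tz":0,"rx":0,"ry":0,"rz":0},{"fingers":0,"tx":0,"ty":0.01,"tz":0,"rx":0,"ry":0,"rz":0},{"fingers":0,"tx":0,"ty":0,"tz":0,"rx":0,"ry":0,"rz":0}]'
python3 -c "
from h import *
to(C+.06*ax,6.4,-35,.1734)
print(observe()['joints'].round(3))"
```

```text
time: 13.75
eef_pos: [0.3764, 0.089, 0.4068]
tcp_rot: [0.301, -0.054, 0.952, 0.017]
force: [0.5, 0.3, 0.7]
gripper_width: 0.001
gripper_force: 0.0
t 13.75 pos [0.3764 0.089  0.4068] F [0.5 0.3 0.7] w 0.001 gf 0.0
turn(tool) [0.05 0.06 0.11] shift now-axes [-0.0001 -0.0004  0.0717] shift after turn [-0.0002 -0.0004  0.0717]
[ 0.302  0.535 -1.118  2.482  1.854  0.788 -0.627]
```

```bash
python3 -m crank '[{"fingers":0,"tx":0,"ty":0,"tz":0.015,"rx":0,"ry":0,"rz":0},{"fingers":0,"tx":0,"ty":0,"tz":0.025,"rx":0,"ry":0,"rz":0},{"fingers":0,"tx":0,"ty":0,"tz":0.025,"rx":0,"ry":0,"rz":0},{"fingers":0,"tx":0,"ty":0,"tz":0.02,"rx":0,"ry":0,"rz":0},{"fingers":0,"tx":0,"ty":0,"tz":0.015,"rx":0,"ry":0,"rz":0},{"fingers":0,"tx":0,"ty":0,"tz":0.011,"rx":0,"ry":0,"rz":0},{"fingers":0,"tx":0,"ty":0,"tz":0,"rx":0,"ry":0,"rz":0},{"fingers":0,"tx":0,"ty":0,"tz":0,"rx":0,"ry":0,"rz":0}]'
python3 - <<'E'
from h import *
to(C,6.4,-35,.1734)
print(observe()['joints'].round(3))
p,d=cams.grab_frame('scene');cv2.imwrite('pics/cap.png',cv2.resize(p[170:330,230:390],None,fx=3.5,fy=3.5)[:,:,::-1])
E
```

```text
time: 14.75
eef_pos: [0.4396, 0.096, 0.3164]
tcp_rot: [0.301, -0.054, 0.952, 0.018]
force: [-0.1, -0.8, -0.1]
gripper_width: 0.002
gripper_force: 0.0
t 14.75 pos [0.4396 0.096  0.3164] F [-0.1 -0.8 -0.1] w 0.002 gf 0.0
turn(tool) [0.09 0.13 0.04] shift now-axes [ 0.0002 -0.0003  0.0211] shift after turn [ 0.0001 -0.0002  0.0211]
[ 0.23   0.835 -1.031  2.422  2.075  0.989 -0.693]
```

View pics/cap.png

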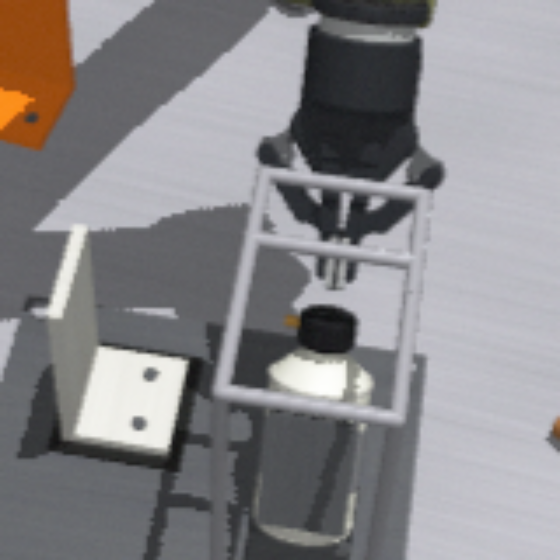

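The closed tips (crop 337,282) are under the front bar and in line with the cap (crop 328,318). Pressing along the axis.

```bash
python3 -m crank '[{"fingers":0,"tx":0,"ty":0,"tz":0.008,"rx":0,"ry":0,"rz":0},{"fingers":0,"tx":0,"ty":0,"tz":0.008,"rx":0,"ry":0,"rz":0},{"fingers":0,"tx":0,"ty":0,"tz":0.004,"rx":0,"ry":0,"rz":0},{"fingers":0,"tx":0,"ty":0,"tz":0.003,"rx":0,"ry":0,"rz":0},{"fingers":0,"tx":0,"ty":0,"tz":0.002,"rx":0,"ry":0,"rz":0},{"fingers":0,"tx":0,"ty":0,"tz":0,"rx":0,"ry":0,"rz":0}]'
python3 -c "
from h import *
to(C,6.4,-35,.1734)"
```

```text
time: 15.55
eef_pos: [0.4539, 0.0976, 0.2957]
tcp_rot: [0.301, -0.054, 0.952, 0.017]
force: [-3.1, -1.7, 6.5]
gripper_width: 0.002
gripper_force: 3.4
t 15.55 pos [0.4539 0.0976 0.2957] F [-3.1 -1.7  6.5] w 0.002 gf 3.4
turn(tool) [0.08 0.12 0.05] shift now-axes [-0.     -0.0003 -0.004 ] shift after turn [ 0.     -0.0003 -0.004 ]
```

Force is about 7 N at 4 mm, as expected for the spring. Continuing to the stop.

```bash
python3 -m crank '[{"fingers":0,"tx":0,"ty":0,"tz":0.002,"rx":0,"ry":0,"rz":0},{"fingers":0,"tx":0,"ty":0,"tz":0.002,"rx":0,"ry":0,"rz":0},{"fingers":0,"tx":0,"ty":0,"tz":0.001,"rx":0,"ry":0,"rz":0},{"fingers":0,"tx":0,"ty":0,"tz":0,"rx":0,"ry":0,"rz":0}]'; python3 -m crank '[{"fingers":0,"tx":0,"ty":0,"tz":0.001,"rx":0,"ry":0,"rz":0},{"fingers":0,"tx":0,"ty":0,"tz":0,"rx":0,"ry":0,"rz":0}]'
python3 -c "
from h import *
to(C,6.4,-35,.1734)"
```

```text
time: 16.05
eef_pos: [0.4556, 0.0978, 0.2928]
tcp_rot: [0.302, -0.055, 0.952, 0.017]
force: [-12.0, -4.3, 19.7]
gripper_width: 0.002
gripper_force: 11.4
time: 16.3
eef_pos: [0.4555, 0.0978, 0.2927]
tcp_rot: [0.302, -0.056, 0.951, 0.017]
force: [-17.0, -5.5, 27.2]
gripper_width: 0.001
gripper_force: 16.2
t 16.3 pos [0.4555 0.0978 0.2927] F [-17.   -5.5  27.2] w 0.001 gf 16.2
turn(tool) [0.11 0.24 0.27] shift now-axes [-0.0004 -0.0003 -0.0075] shift after turn [-0.0004 -0.0003 -0.0075]
```

It has bottomed out: about 32 N and no further travel, well above the spring's 10 N. Backing off along the axis.

```bash
python3 -m crank '[{"fingers":0,"tx":0,"ty":0,"tz":0,"rx":0,"ry":0,"rz":0},{"fingers":0,"tx":0,"ty":0,"tz":-0.004,"rx":0,"ry":0,"rz":0},{"fingers":0,"tx":0,"ty":0,"tz":-0.01,"rx":0,"ry":0,"rz":0},{"fingers":0,"tx":0,"ty":0,"tz":-0.02,"rx":0,"ry":0,"rz":0},{"fingers":0,"tx":0,"ty":0,"tz":-0.025,"rx":0,"ry":0,"rz":0},{"fingers":0,"tx":0,"ty":0,"tz":-0.025,"rx":0,"ry":0,"rz":0},{"fingers":0,"tx":0,"ty":0,"tz":-0.01,"rx":0,"ry":0,"rz":0},{"fingers":0,"tx":0,"ty":0,"tz":0,"rx":0,"ry":0,"rz":0},{"fingers":0,"tx":0,"ty":0,"tz":0,"rx":0,"ry":0,"rz":0}]'
python3 - <<'E'
from h import *
p,d=cams.grab_frame('scene');cv2.imwrite('pics/end.png',cv2.resize(p[170:330,230:390],None,fx=3.5,fy=3.5)[:,:,::-1])
P0=np.load('scene.npz');S=lambda W:RS.inv().apply(W.reshape(-1,3)-O).reshape(W.shape)
A,B=S(world('scene',P0['d'])),S(world('scene',d))
for q,s in((P0['p'],A),(p,B)):
    m=(q[255:275,312:334].max(2)<35);v=s[255:275,312:334][m];v=v[(v[:,2]>.1)&(v[:,2]<.2)];print('cap along axis',np.percentile(v@[-.574,0,.819],[50,90]).round(4),len(v))
g=(p.max(2)>70)&(np.ptp(p.astype(int),axis=2)<25)&(abs(B[...,0]+.035)<.08)&(B[...,1]>-.24)&(B[...,1]<-.08)&(B[...,2]<.19)&(B[...,2]>.013)
print(rect(B[g][:,:2]),B[g].max(0))
E
```

```text
time: 17.42
eef_pos: [0.4043, 0.0918, 0.3671]
tcp_rot: [0.301, -0.053, 0.952, 0.018]
force: [-0.3, -0.8, -1.1]
gripper_width: 0.001
gripper_force: 0.0
cap along axis [0.1435 0.1515] 151
cap along axis [0.1428 0.1514] 147
(array([ -40.4, -174.2]), array([148.8,  94.5]), 77.34) [ 0.00665418 -0.10627618  0.17194791]
```

View pics/end.png

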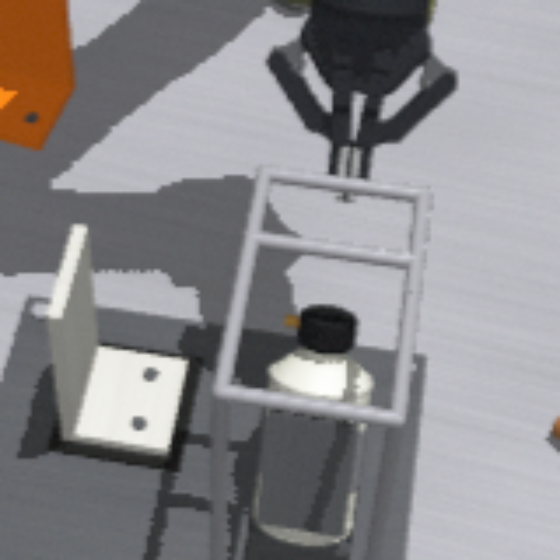

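The cap (crop 328,320) is back up, within 1 mm of its starting height. The bracket (crop 110,380) hasn't moved, and the gripper is clear of everything.

```bash
python3 -c "
from workcell import workorder
print(workorder.job_done())"
```

```text
the job is handed in; nothing more can be done
None
```

The job is handed in at about 17.5 s of the 43 s: the tall bracket stands square in the middle of the pad with its foot towards the canister, and the cap was pushed fully down and sprang back up; no verdict was returned.

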